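Fit the middle-sized sanding drum on the cobbler's bobbin sander

ROBOT

A 6-joint arm with a two-finger parallel gripper is mounted at the origin on the work surface. World frame = base frame: x ahead of the robot, y to its left, z up, the work surface at z = 0. Lengths are in m, angles in rad, forces in N, time in s.
With the tool pointing down it reaches from about 0.425 to 0.95 m from the base axis. Payload 3.5 kg.
Tool frame: the origin (TCP) lies on the centre line of the jaws, within the pads' length; the fingertips stand 14 mm ahead of it and the grasp point (between the pads) lies 5 mm behind it (ctrl.finger_overhang is the distance from the TCP to the fingertips, in m); z points along the fingers, y is the line along which they close (so a half turn about z gives the same grasp; the last joint's range is limited). The gripper opens to 85 mm and grips with 20 to 120 N. Pads are 22 mm wide; open, the fingers measure 114 mm over their backs; the gripper's body (76 mm by 85 mm) begins 54 mm behind the grasp point. The pads swing forward as they close: fully open they stand 13 mm farther back than shut.
Start: joints at [-1.377, 0.286, 1.577, -0, 1.279, -0.15], TCP at [0.228, -0.635, 0.245] pointing down, gripper open.
Joint ranges: [-2.77, 2.77], [-0.9, 2.22], [0.21, 2.48], [-1.53, 4.67], [0.24, 2.81], [-2.84, 2.84]. Speed limits (rad/s): [2.79, 2.79, 3.14, 3.14, 3.14, 3.14].

INTERFACE

Orientations are given as a unit quaternion [x, y, z, w].
In Python, from plant import ctrl gives the robot as it stands.
- The arm moves only by the tool send_rows, never from a script. Its argument "moves" is text: rows parted by semicolons, each of 7 numbers parted by spaces: the turn, a rotation vector about the tool's x, y, z in units of 360 degrees (1.0 is 360 degrees), then the shift along the tool's x, y, z in units of 20 cm (1.0 is 20 cm), then the gripper's target within -1 to 1 (fully open at 1, half-way at 0, shut at -1). A call has 1 to 12 rows; each row is the pose to reach, as a shift and turn from the pose commanded when the call began, along the tool's axes at that moment, turning the shorter way round; what a row does not reach only later rows make up. A row lasts 1/8 s, in which the tool goes at most 62.5 mm and 10.7 degrees, less where a joint would pass 70% of its speed; a pose out of reach is approached as far as the arm can. A call with a number of a shift or a turn outside -1 to 1 is refused whole. A call with a gripper value outside its range is refused whole. The fingers move at their own pace and stop on an object; "newtons" is the grip in N (left out, the last holds). Time passes only in rows, so rows that repeat a pose let the fingers close. It gives the time, the measured TCP pose, the force, the opening and the grip force at its end, in the units of the state.
- ctrl.get_state(): the state, without advancing time (a new reading comes with each control period).
- ctrl.read_camera(name): name is "scene" or "top" or "wrist"; returns a dict with "image" (420x560x3 uint8, red, green, blue), "fovy" (degrees; the focal length in pixels is half the picture's height over the tangent of half this angle, whatever the lens; pixels are square), "cx", "cy" (the principal point, pixels), "extrinsics" (4x4, takes a point from camera to world coordinates). Camera axes: x right, y up, looking along -z (the intrinsics and any distortion apply to the point x, -y, -z); pixel columns grow to the right and rows downward; lengths in m; the calibration is good to about 2 mm. A picture is of the moment at which its call begins. There is no depth.
- ctrl.sign_off(): hands the job in; it is judged then, once.
The state is a dict: "time": time; "qpos": joint angles; "dq": joint speeds; "joint_efforts": joint torques, N m; "eef_pos": TCP position; "tcp_rot": TCP orientation; "contact_force": force on the tool from outside, world axes, zero at the start; "wrist_torque": the same for the moment, N m; "opening": opening from 0.0 (shut) to 1.0 (fully open); "finger_force": force on a finger pad.
Only numpy, scipy, OpenCV 4.12 (cv2) and the standard library are available. Lean on these libraries where they do the work, as an engineer would, in place of code of your own. Each camera call takes 0.05 s, during which the arm holds its last target. There are 200 camera calls.

TASK

Take the middle-sized sanding drum (the one as tall as it is wide) off its storage peg and slide it, upright, down the sander's spindle, pressing it without ramming past the two sprung balls until they click out above it and it sits fully home. Then throw the spindle-lock lever all the way over to the back of the sander, and leave the other drums, the tin and the brush as they are.

Things in the scene. Friction and masses are not known exactly. Their poses are not given: they have to be found in the camera images.
- drum: The drum to fit: a brown abrasive sleeve standing upright, 50 mm across and 50 mm tall, 110 to 225 g, with a bore of 20 mm right through, plain ends, both ends alike. Origin at the centre of its lower end, z up along the bore. It stands on the storage board over a peg; the fingers can pinch it across its outside from above in any direction.
- board: Fixed wooden storage board 210 x 220 x 18 mm, origin at the centre of its underside. Three wooden pegs, 12 mm across, stand 30 mm above its top at (x, y) = (-55, -60), (-55, 60) and (60, 0) mm in its frame; each carries one of the drums, in any order.
- sander: Fixed bench-top bobbin sander, 240 mm (x) x 290 mm (y), table top 90 mm above the bench. Origin at the centre of its underside; -x is its front, +x its back. The steel spindle stands upright in the middle of the table: 18 mm across, rising 78 mm above the seat, the last 12 mm tapering to 10 mm. The lever's block, 70 x 50 x 25 mm, stands on the table 108 mm to +y of the spindle.
- seat (a point): Centre of the top of the 44 mm wide, 4 mm high shoulder disc at the foot of the spindle, 94 mm above the bench. The drum is home when its lower end rests here. Axes as the sander's.
- ball_a (a joint): Travel in m of the sprung detent ball on the spindle's +y side: 0 = out (3 mm proud of the spindle), 0.001 to 0.003 while the bore covers it, 0.004 the most. Both balls, 14 mm across, are centred 56.5 mm above the seat. The drum's weight does not pass them: it takes a push of some 10 to 15 N to start, then 3 to 5 N while they rub in the bore.
- ball_b (a joint): The same for the ball on the spindle's -y side. Both snap out just above the drum's upper end when it is some 2 mm from home, and then hold it down.
- lever (a joint): Angle in rad of the spindle-lock lever: 0 = leaning 0.5 rad to the sander's front (-x), 1.0 = leaning 0.5 rad to its back (+x), where it stops. Starts between 0 and 0.12; swings easily (a push of 1 to 2 N on the knob) and stays where it is left.
- lever_tip (a point): Centre of the lever's round black knob, 26 mm across, 60 mm from the lever's pivot, which lies 112 mm above the bench along the sander's y. The point moves with the lever, and its frame turns with it.
- wheel: Bystander: low wide drum, 70 mm across, 24 mm tall, bore 20 mm, on one of the pegs; origin at the centre of its lower end.
- bobbin: Bystander: tall narrow drum, 35 mm across, 70 mm tall, bore 20 mm, on one of the pegs; origin at the centre of its lower end.
- tin: Bystander: flat round polish tin, 78 mm across, 28 mm tall, on the bench beyond the work; origin at the centre of its underside.
- brush: Bystander: shoe brush 50 x 150 x 42 mm, bristles down, on the bench beyond the work; origin at the centre of its underside.
Not all that is in view belongs to the job. Leave any orange look-alike of the drum alone.

How it is judged:
On the way, in this order (a step that is already met when the one before it is completed fails the run):
1. the middle-sized drum is lifted off its peg (z of drum in the frame of board above 0.055 m), for 0.1 s.
2. the drum is home on the spindle, with both balls snapped out above it (horizontal distance between drum and seat below 0.004 m and z of drum in the frame of seat between -0.003 and 0.003 m and angle between the z axis of drum and the z axis of sander, either way round below 0.06 rad and value of joint each of ball_a, ball_b below 0.0012 m), for 0.2 s.
3. the lock lever is thrown to the back (value of joint lever above 0.85 rad), for 0.2 s.
At the end, for the whole second after the job is handed in: The drum rests on the seat (within 3 mm in height, 4 mm sideways, 0.06 rad upright), both balls are out above it (joints under 1.2 mm), the lever stands past 0.85 rad, and the drum is at rest (all of step 2 and value of joint lever above 0.85 rad and linear speed of drum below 0.02 m/s); the robot touches nothing.
It fails at once if the drum is rammed against the sander (over 80 N) (contact force between drum and sander above 80 N).
It fails at once if another drum, the tin or the brush is shifted more than 30 mm (distance of any of wheel, bobbin, tin, brush from where it was at the start of the episode above 0.03 m).
It also fails if it takes over 59 s, if anything falls off the work surface, if the arm or the gripper's body presses on something with over 40 N, if the wrist force passes 120 N, or if a joint passes its speed limit or range.

## Working session

There is one attempt and no reset: what is moved stays moved. The work goes in short steps, Python scripts to look and compute and a tool call to move; the robot and the scene stay as the last step left them, time stands still between calls to the robot, and variables do not carry over. Pictures are saved under pics/ and viewed, at most 10 in all, crops included, and the job is handed in when it is done.

Besides the shell and the picture viewer there is one more tool, called after "Emit:" as name(argument=value, ...) on one line, values as JSON. send_rows: Moves the arm, as the interface text tells. Its arguments: {"type":"object","properties":{"moves":{"type":"string"},"newtons":{"type":"number"}},"required":["moves"]}

```bash
mkdir -p pics; cat > h.py <<'E'
import numpy as np, cv2
from plant import ctrl
from scipy.spatial.transform import Rotation as R
def shot(n,f):
    c=ctrl.read_camera(n); cv2.imwrite('pics/'+f,c['image'][:,:,::-1]); np.savez('pics/'+f+'.npz',**{k:v for k,v in c.items()}); return c
def load(f): return np.load('pics/'+f+'.npz',allow_pickle=True)
def foc(c): return 210/np.tan(np.radians(float(c['fovy']))/2)
def ray(c,u,v,z):
    E=c['extrinsics'];f=foc(c);d=E[:3,:3]@np.array([(u-c['cx'])/f,-(v-c['cy'])/f,-1]);o=E[:3,3]
    return o+d*(z-o[2])/d[2]
def proj(c,p):
    E=c['extrinsics'];q=E[:3,:3].T@(np.asarray(p)-E[:3,3]);f=foc(c)
    return np.array([c['cx']+f*q[0]/-q[2],c['cy']-f*q[1]/-q[2]])
E
python3 - <<'E'
from h import *
for n in('top','scene'):
    c=shot(n,n+'0.png');print({k:v for k,v in c.items() if k!='image'})
print(ctrl.get_state())
E
```

```text
{'fovy': 49.07382440361974, 'cx': 283.9319573288661, 'cy': 209.4551641818469, 'extrinsics': array([[-0.02362357,  0.98861241, -0.14861842,  0.38802651],
       [-0.99962365, -0.02543257, -0.01028326,  0.01386397],
       [-0.01394591,  0.14831956,  0.98884115,  1.10886296],
       [ 0.        ,  0.        ,  0.        ,  1.        ]])}
{'fovy': 55.34099942105553, 'cx': 279.065394906078, 'cy': 208.31565743470603, 'extrinsics': array([[ 0.25220718, -0.74409049,  0.61864439,  1.01939877],
       [ 0.96767085,  0.19536072, -0.15952215, -0.08254631],
       [-0.0021599 ,  0.63887677,  0.76930605,  0.73927213],
       [ 0.        ,  0.        ,  0.        ,  1.        ]])}
{'time': 0.1, 'qpos': array([-1.37702124e+00,  2.87177295e-01,  1.57803451e+00,  1.33754066e-06,
        1.27863828e+00, -1.50000242e-01]), 'dq': array([ 0.00158655, -0.00221782, -0.00280272,  0.00069079,  0.00020257,
        0.00144983]), 'joint_efforts': array([ 8.29489836e-04, -4.07298446e+01, -2.93699098e+01, -1.63915074e-04,
        3.42351414e-03,  8.61306376e-06]), 'eef_pos': array([ 0.22742088, -0.63492548,  0.24401654]), 'tcp_rot': array([ 9.85263057e-01,  1.71042202e-01, -2.40626331e-05, -1.12845875e-03]), 'contact_force': array([0.53365032, 0.26406845, 0.17139683]), 'wrist_torque': array([ 0.02817945,  0.00906084, -0.01893723]), 'finger_force': 0.0, 'opening': 0.9996822016698084}
```

View pics/top0.png

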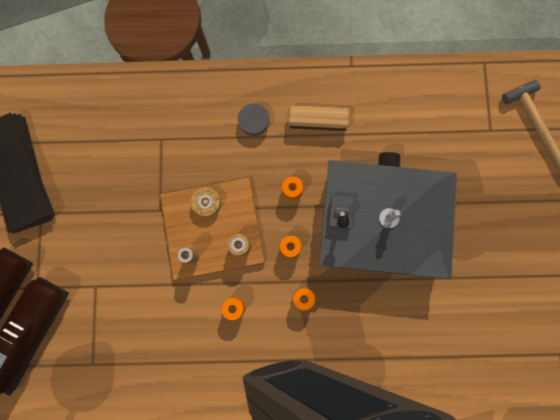

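View pics/scene0.png

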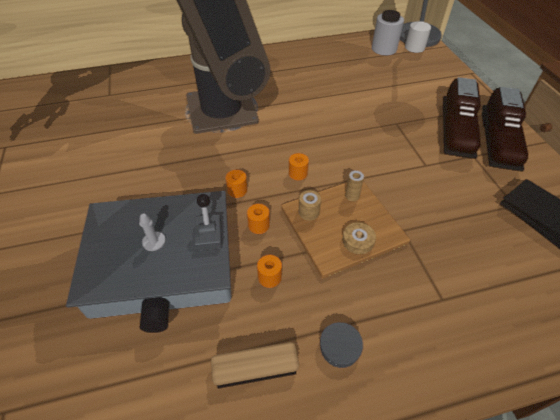

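The top view shows the board at about (212,228), with the wheel at (205,202), the bobbin at (185,255) and the drum at (238,245). The sander's spindle is at (390,217) and the lever knob at (343,220). The scene view shows the same objects, with the drum at (309,205) and the spindle at (150,235). Four orange look-alikes stand on the bench. I'll enlarge both views.

```bash
python3 - <<'E'
from h import *
t=cv2.imread('pics/top0.png');s=cv2.imread('pics/scene0.png')
def cr(im,u,v): return cv2.resize(im[v-30:v+30,u-40:u+40],(400,300),interpolation=cv2.INTER_CUBIC)
m=np.vstack([np.hstack([cr(t,238,244),cr(s,309,205)]),np.hstack([cr(t,380,215),cr(s,160,225)])])
cv2.imwrite('pics/m.png',m)
c=load('top0.png')
for n,u,v,z in[('drumtop',238,244,.068),('wheeltop',205,202,.042),('bobtop',185,255,.088),('knob',343,220,.165),('spfoot',390,218,.094)]: print(n,ray(c,u,v,z).round(4))
for n,u,v in[('c1',329,161),('c2',456,173),('c3',450,277),('c4',321,264)]: print(n,ray(c,u,v,.09).round(4))
for n,u,v in[('b1',161,194),('b2',251,179),('b3',264,262),('b4',174,279)]: print(n,ray(c,u,v,.018).round(4))
E
```

```text
drumtop [0.468  0.1306 0.068 ]
wheeltop [0.5709 0.2105 0.042 ]
bobtop [0.445  0.2463 0.088 ]
knob [ 0.5047 -0.0977  0.165 ]
spfoot [ 0.5154 -0.2103  0.094 ]
c1 [ 0.6498 -0.0806  0.09  ]
c2 [ 0.6143 -0.3654  0.09  ]
c3 [ 0.3829 -0.3341  0.09  ]
c4 [ 0.4179 -0.0541  0.09  ]
b1 [0.5974 0.3217 0.018 ]
b2 [0.6287 0.1033 0.018 ]
b3 [0.4279 0.0752 0.018 ]
b4 [0.3932 0.2877 0.018 ]
```

View pics/m.png

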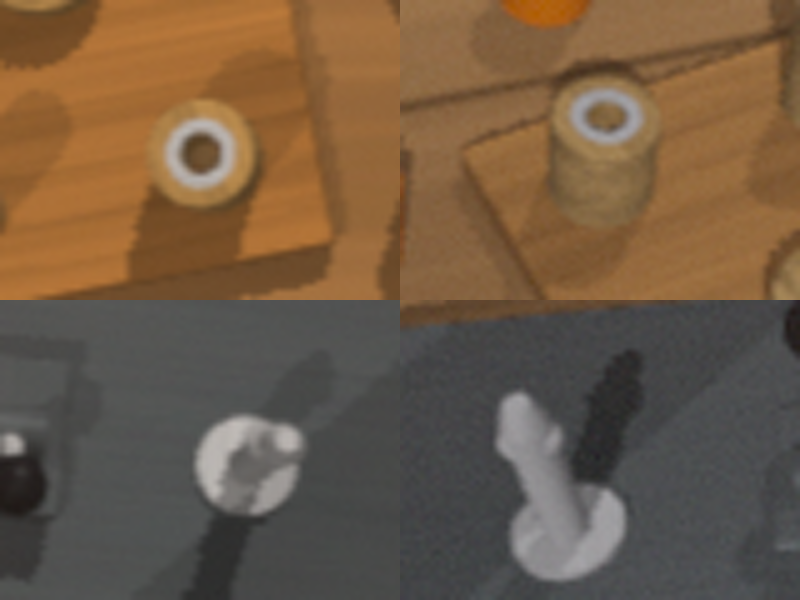

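```bash
cat >> h.py <<'E'
from scipy.optimize import least_squares
def tri(obs): # obs: list of (cam,u,v)
    f=lambda p: np.concatenate([proj(c,p)-[u,v] for c,u,v in obs])
    r=least_squares(f,[.5,0,.1]); return r.x.round(4), r.fun.round(2)
def to(p,psi=1.447,n=1):
    s=ctrl.get_state();r=R.from_quat(s['tcp_rot'])
    g=R.from_euler('z',psi)*R.from_euler('x',np.pi)
    print('turn',((r.inv()*g).as_rotvec()/(2*np.pi)).round(4),'shift',(r.inv().apply(np.array(p)-s['eef_pos'])/.2).round(4),'t',round(s['time'],2),'at',s['eef_pos'].round(4),'F',s['contact_force'].round(1))
E
python3 - <<'E'
from h import *
T=load('top0.png');S=load('scene0.png')
print('drumtop',tri([(T,238.1,244.7),(S,310.2,198.2)]))
print('tip',tri([(T,397.8,212.6),(S,143.6,215)]))
print('foot',tri([(T,389.4,218.2),(S,153.8,241.4)]))
for c,a in((T,[(238.1,244.7,.068),(397.8,212.6,.172),(389.4,218.2,.094)]),(S,[(310.2,198.2,.068),(143.6,215,.172),(153.8,241.4,.094)])):
    print([ray(c,*x).round(4) for x in a])
to([.5155,-.21,.30])
E
```

```text
drumtop (array([0.4668, 0.1313, 0.0655]), array([-0.25, -0.06, -0.25,  0.03]))
tip (array([ 0.5162, -0.208 ,  0.1725]), array([-0.72,  0.03, -0.62,  0.02]))
foot (array([ 0.5156, -0.2093,  0.0888]), array([-0.36,  0.01, -0.31,  0.01]))
[array([0.4664, 0.1304, 0.068 ]), array([ 0.5163, -0.2096,  0.172 ]), array([ 0.5149, -0.2089,  0.094 ])]
[array([0.4689, 0.131 , 0.068 ]), array([ 0.516 , -0.2071,  0.172 ]), array([ 0.5197, -0.2077,  0.094 ])]
turn [-0.0003 -0.0002 -0.1756] shift [ 2.0723 -1.5155 -0.2758] t 0.1 at [ 0.2274 -0.6349  0.244 ] F [0.5 0.3 0.2]
```

Emit:
send_rows(moves="0 0 0 0.25 -0.18 -0.14 1;0 0 0 0.5 -0.36 -0.276 1;0 0 0 0.75 -0.54 -0.276 1;0 0 0 1 -0.73 -0.276 1")

```text
time: 0.6
eef_pos: [0.3627, -0.4363, 0.3008]
tcp_rot: [0.985, 0.171, 0.0, 0.0]
contact_force: [-0.6, 0.1, -0.3]
opening: 0.998
finger_force: 0.0
```

Emit:
send_rows(moves="0 0 -0.028 0.25 -0.18 0 1;0 0 -0.056 0.5 -0.36 0 1;0 0 -0.084 0.75 -0.54 0 1;0 0 -0.112 1 -0.73 0 1;0 0 -0.14 1 -0.75 0 1;0 0 -0.168 1 -0.77 0 1;0 0 -0.1756 1 -0.77 0 1;0 0 -0.1756 1 -0.77 0 1")

```text
time: 1.6
eef_pos: [0.4981, -0.2252, 0.3]
tcp_rot: [0.75, 0.662, -0.0, -0.0]
contact_force: [0.4, 0.3, 0.2]
opening: 1.0
finger_force: 0.0
```

```bash
python3 - <<'E'
from h import *
to([.5165,-.2085,.30])
c=shot('wrist','w0.png');print({k:v for k,v in c.items() if k!='image'}); print(proj(c,[.5165,-.2085,.172]),proj(c,[.5165,-.2085,.094]))
E
```

```text
turn [-0.0001 -0.0001 -0.    ] shift [ 0.0941  0.0811 -0.0003] t 1.6 at [ 0.4981 -0.2252  0.3   ] F [0.4 0.3 0.2]
{'fovy': 59.212137040168166, 'cx': 277.78640314053564, 'cy': 208.01169812106818, 'extrinsics': array([[ 9.92261095e-01,  1.17421217e-01,  4.03754389e-02,
         5.08397378e-01],
       [-1.24166172e-01,  9.40477796e-01,  3.16360993e-01,
        -1.44660546e-01],
       [-8.24710902e-04, -3.18925969e-01,  9.47779271e-01,
         4.29153323e-01],
       [ 0.00000000e+00,  0.00000000e+00,  0.00000000e+00,
         1.00000000e+00]])}
[300.46999217 175.8697631 ] [295.57206533 155.67099604]
```

View pics/w0.png

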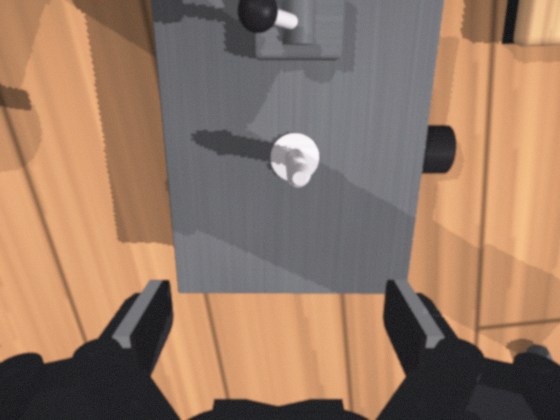

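The wrist view shows the sander square to the tool. The disc centre is at about (295,157), the spindle tip at (299,179) and the knob at (257,12). I'll measure these to subpixel accuracy and plan the move to the drum.

```bash
python3 - <<'E'
from h import *
c=load('w0.png');im=c['image'].astype(int)
g=im.min(2)[120:200,255:345]; m=(g>125).astype(np.uint8)
n,l,st,ce=cv2.connectedComponentsWithStats(m);i=1+np.argmax(st[1:,4]);print(st[i],ce[i])
print([ray(c,*x).round(4) for x in((295,157,.094),(299,179,.172),(257,12,.165))])
to([.4675,.1307,.20])
E
```

```text
[  16    0   57   68 2310] [42.88008658 35.38354978]
[array([ 0.5158, -0.2097,  0.094 ]), array([ 0.5152, -0.2107,  0.172 ]), array([ 0.5004, -0.0999,  0.165 ])]
turn [-0.0001 -0.0001 -0.0001] shift [ 1.7472 -0.3724  0.501 ] t 1.65 at [ 0.4981 -0.2253  0.3   ] F [0.3 0.8 0.2]
```

Emit:
send_rows(moves="0 0 0 0.29 -0.06 0.08 1;0 0 0 0.58 -0.12 0.16 1;0 0 0 0.87 -0.19 0.25 1")

```text
time: 2.02
eef_pos: [0.4817, -0.0468, 0.2501]
tcp_rot: [0.75, 0.661, 0.0, 0.0]
contact_force: [1.3, 0.5, -0.6]
opening: 0.995
finger_force: 0.0
```

Emit:
send_rows(moves="0 0 0 0.29 -0.06 0.05 1;0 0 0 0.5 -0.12 0.05 1;0 0 0 0.5 -0.186 0.05 1;0 0 0 0.5 -0.186 0.05 1;0 0 0 0.5 -0.186 0.05 1")

```text
time: 2.65
eef_pos: [0.4578, 0.0547, 0.2407]
tcp_rot: [0.75, 0.661, 0.0, 0.0]
contact_force: [0.1, 0.5, 0.3]
opening: 0.998
finger_force: 0.0
```

```bash
python3 - <<'E'
from h import *
to([.4675,.1307,.20])
c=shot('wrist','w1.png');print(proj(c,[.4675,.1307,.068]))
E
```

```text
turn [ 0.0001  0.     -0.0003] shift [3.832e-01 3.000e-04 2.035e-01] t 2.65 at [0.4578 0.0547 0.2407] F [0.1 0.5 0.3]
[277.48808437  89.64186187]
```

View pics/w1.png

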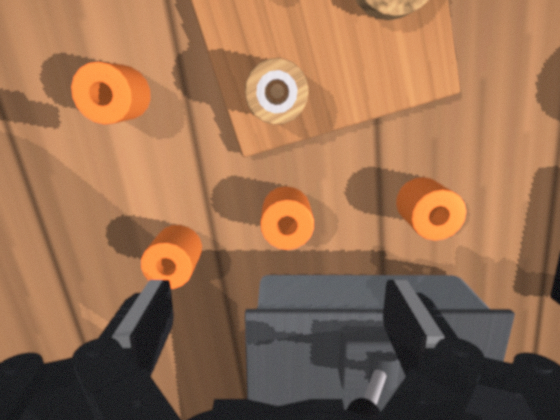

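The drum's top ring is centred at (277,91.5), within 2 px of the prediction. Orange decoys are at (110,92), (287,220), (432,210) and (170,257), none of them in the way.

```bash
python3 - <<'E'
from h import *
c=load('w1.png');print(ray(c,277,91.5,.068),ray(c,287,225,.05),ray(c,432,210,.05)); to([.4672,.1302,.051])
E
```

```text
[0.46694901 0.12937985 0.068     ] [0.46115264 0.01065456 0.05      ] [0.5945633  0.00854186 0.05      ]
turn [ 0.0001  0.     -0.0003] shift [ 0.381  -0.0019  0.9483] t 2.7 at [0.4579 0.0546 0.2407] F [ 0.8 -0.2  0.3]
```

Emit:
send_rows(moves="0 0 0 0.19 0 0 1;0 0 0 0.379 0 0.1 1;0 0 0 0.379 0 0.35 1;0 0 0 0.379 0 0.6 1;0 0 0 0.379 0 0.8 1;0 0 0 0.379 0 0.9 1;0 0 0 0.379 0 0.948 1;0 0 0 0.379 0 0.948 1;0 0 0 0.379 0 0.948 1")

```text
time: 3.82
eef_pos: [0.468, 0.1308, 0.0521]
tcp_rot: [0.75, 0.662, 0.001, 0.001]
contact_force: [-0.3, 1.0, -0.4]
opening: 1.001
finger_force: 0.0
```

Emit:
send_rows(moves="0 0 0 0 0 0 -1;0 0 0 0 0 0 -1;0 0 0 0 0 0 -1;0 0 0 0 0 0 -1;0 0 0 0 0 0 -1;0 0 0 0 0 0 -1;0 0 0 0 0 0 -1;0 0 0 0 0 0 -1", newtons=60)

```text
time: 4.82
eef_pos: [0.4677, 0.1311, 0.052]
tcp_rot: [0.749, 0.662, 0.001, 0.001]
contact_force: [-0.7, -0.8, 5.1]
opening: 0.573
finger_force: 62.5
```

Emit:
send_rows(moves="0 0 0 0 0 -0.1 -1;0 0 0 0 0 -0.25 -1;0 0 0 0 0 -0.45 -1;0 0 0 0 0 -0.65 -1;0 0 0 0 0 -0.85 -1;0 0 0 0 0 -1 -1;0 0 0 0 0 -1 -1;0 0 0 0 0 -1 -1")

```text
time: 5.82
eef_pos: [0.4656, 0.1309, 0.2486]
tcp_rot: [0.749, 0.662, -0.001, -0.001]
contact_force: [-0.5, -0.4, -2.4]
opening: 0.57
finger_force: 62.7
```

```bash
python3 - <<'E'
from h import *
s=ctrl.get_state();print(s['opening'],s['finger_force']);to([.5158,-.2097,.25])
c=shot('wrist','w2.png');shot('top','t2.png');shot('scene','s2.png')
E
```

```text
0.5697349725999411 62.67889592796564
turn [-0.0006  0.0001  0.    ] shift [-1.659   0.459  -0.0076] t 5.83 at [0.4656 0.1309 0.2486] F [-0.5 -0.4 -2.4]
```

View pics/w2.png

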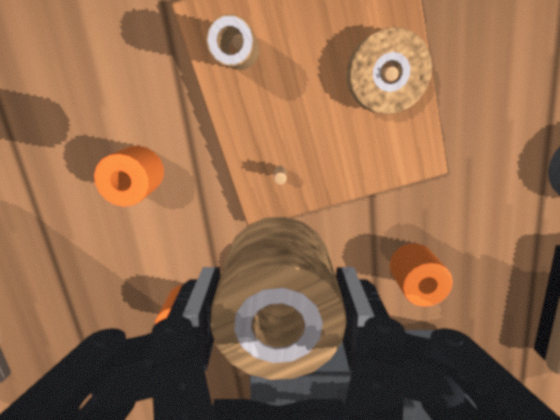

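The drum is held upright off its peg, which shows at (280,178). The ring on its top end is centred at about (277.5,326). I'll work out the drum's offset in the hand.

```bash
python3 - <<'E'
from h import *
c=load('w2.png');p=ray(c,277.5,325.5,.2646);s=ctrl.get_state();print(p,p-s['eef_pos'])
im=c['image'].astype(int)[280:375,220:340]
hsv=cv2.cvtColor(c['image'],cv2.COLOR_RGB2HSV)[280:375,220:340]
m=((hsv[...,1]<70)&(hsv[...,2]>110)).astype(np.uint8)
n,l,st,ce=cv2.connectedComponentsWithStats(m);i=1+np.argmax(st[1:,4]);x,y,w,h=st[i][:4];print(st[i],x+w/2+220,y+h/2+280)
E
```

```text
[0.46551711 0.1291171  0.2646    ] [-0.00016617 -0.00174611  0.01616707]
[  14    7   89   76 3298] 278.5 325.0
```

Emit:
send_rows(moves="0 0 0 -0.15 0.04 -0.01 -1;0 0 0 -0.35 0.1 -0.01 -1;0 0 0 -0.55 0.15 -0.01 -1;0 0 0 -0.8 0.22 -0.01 -1")

```text
time: 6.48
eef_pos: [0.4902, -0.0341, 0.2514]
tcp_rot: [0.749, 0.662, -0.0, -0.001]
contact_force: [0.6, -0.6, -1.3]
opening: 0.572
finger_force: 62.7
```

Emit:
send_rows(moves="0 0 0 -0.25 0.07 0 -1;0 0 0 -0.5 0.14 0 -1;0 0 0 -0.7 0.2 0 -1;0 0 0 -0.8 0.23 0 -1;0 0 0 -0.85 0.239 0 -1;0 0 0 -0.85 0.239 0 -1;0 0 0 -0.85 0.239 0 -1;0 0 0 -0.85 0.239 0 -1")

```text
time: 7.48
eef_pos: [0.5172, -0.2068, 0.253]
tcp_rot: [0.749, 0.663, 0.0, -0.0]
contact_force: [0.2, 0.1, -1.7]
opening: 0.568
finger_force: 62.6
```

```bash
python3 - <<'E'
from h import *
to([.5156,-.2086,.21])
shot('scene','s3.png');shot('top','t3.png')
a=[cv2.resize(cv2.imread('pics/s3.png')[150:290,80:220],(400,400)),cv2.resize(cv2.imread('pics/t3.png')[140:280,320:460],(400,400))]
cv2.imwrite('pics/m3.png',np.hstack(a))
E
```

```text
turn [ 0.     -0.      0.0002] shift [-0.0099 -0.0069  0.2149] t 7.47 at [ 0.5172 -0.2068  0.253 ] F [ 0.2  0.1 -1.7]
```

View pics/m3.png

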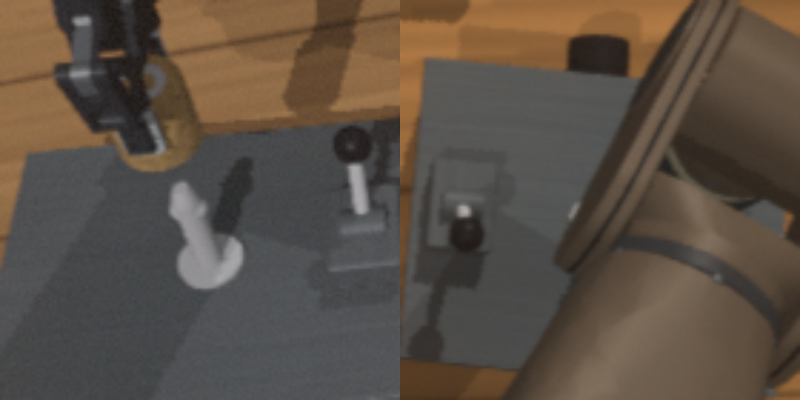

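The scene view shows the drum hanging upright just above the spindle tip. I'll lower it gently with a lateral correction.

Emit:
send_rows(moves="0 0 0 -0.005 -0.004 0.08 -1;0 0 0 -0.01 -0.007 0.16 -1;0 0 0 -0.01 -0.007 0.215 -1;0 0 0 -0.01 -0.007 0.24 -1;0 0 0 -0.01 -0.007 0.265 -1;0 0 0 -0.01 -0.007 0.265 -1;0 0 0 -0.01 -0.007 0.265 -1")

```text
time: 8.45
eef_pos: [0.5158, -0.2099, 0.2004]
tcp_rot: [0.749, 0.662, 0.0, 0.0]
contact_force: [1.2, -0.4, -2.2]
opening: 0.571
finger_force: 62.6
```

Emit:
send_rows(moves="0 0 0 0.005 0 0.01 -1;0 0 0 0.005 0 0.025 -1;0 0 0 0.005 0 0.04 -1;0 0 0 0.005 0 0.04 -1;0 0 0 0.005 0 0.04 -1")

```text
time: 9.07
eef_pos: [0.5157, -0.2087, 0.1919]
tcp_rot: [0.749, 0.662, 0.0, 0.0]
contact_force: [-0.1, 0.7, -2.8]
opening: 0.571
finger_force: 62.6
```

```bash
python3 - <<'E'
from h import *
to([.5156,-.2086,.128]);s=ctrl.get_state();print(s['wrist_torque'])
E
```

```text
turn [0. 0. 0.] shift [ 0.0006 -0.0005  0.3193] t 9.07 at [ 0.5157 -0.2087  0.1919] F [-0.1  0.7 -2.8]
[0.00820829 0.05614811 0.0263117 ]
```

Emit:
send_rows(moves="0 0 0 0 0 0.01 -1;0 0 0 0 0 0.02 -1;0 0 0 0 0 0.03 -1;0 0 0 0 0 0.03 -1")

```text
time: 9.57
eef_pos: [0.5161, -0.2087, 0.1877]
tcp_rot: [0.749, 0.662, 0.0, 0.0]
contact_force: [-1.2, 2.5, 5.3]
opening: 0.569
finger_force: 63.5
```

Emit:
send_rows(moves="0 0 0 0 0 0.01 -1;0 0 0 0 0 0.02 -1;0 0 0 0 0 0.03 -1;0 0 0 0 0 0.03 -1")

```text
time: 10.07
eef_pos: [0.516, -0.2088, 0.181]
tcp_rot: [0.749, 0.662, 0.0, 0.0]
contact_force: [-2.1, 1.6, 3.2]
opening: 0.572
finger_force: 63.1
```

Emit:
send_rows(moves="0 0 0 0 0 0.02 -1;0 0 0 0 0 0.04 -1;0 0 0 0 0 0.06 -1;0 0 0 0 0 0.08 -1;0 0 0 0 0 0.1 -1;0 0 0 0 0 0.12 -1;0 0 0 0 0 0.14 -1;0 0 0 0 0 0.16 -1;0 0 0 0 0 0.18 -1;0 0 0 0 0 0.2 -1;0 0 0 0 0 0.2 -1")

```text
time: 11.45
eef_pos: [0.5156, -0.2084, 0.1384]
tcp_rot: [0.75, 0.662, 0.0, -0.0]
contact_force: [1.9, 0.4, -3.6]
opening: 0.573
finger_force: 62.6
```

Emit:
send_rows(moves="0 0 0 0 0 0.01 -1;0 0 0 0 0 0.02 -1;0 0 0 0 0 0.03 -1;0 0 0 0 0 0.04 -1;0 0 0 0 0 0.05 -1;0 0 0 0 0 0.05 -1")

```text
time: 12.2
eef_pos: [0.5153, -0.2086, 0.1292]
tcp_rot: [0.749, 0.662, -0.0, -0.0]
contact_force: [0.5, 0.4, -2.6]
opening: 0.569
finger_force: 62.8
```

Emit:
send_rows(moves="0 0 0 0 0 0.005 -1;0 0 0 0 0 0.01 -1;0 0 0 0 0 0.015 -1;0 0 0 0 0 0.015 -1")

```text
time: 12.7
eef_pos: [0.5158, -0.2089, 0.1281]
tcp_rot: [0.749, 0.662, -0.0, 0.0]
contact_force: [-3.3, 0.9, 6.2]
opening: 0.571
finger_force: 63.4
```

```bash
python3 - <<'E'
from h import *
c=shot('wrist','w4.png');shot('scene','s4.png')
a=[cv2.resize(c['image'][150:420,140:420,::-1],(400,386)),cv2.resize(cv2.imread('pics/s4.png')[150:285,80:220],(400,386))]
cv2.imwrite('pics/m4.png',np.hstack(a));s=ctrl.get_state();print(s['contact_force'],s['eef_pos'])
E
```

```text
[-3.55531831  1.11952619  4.88940601] [ 0.51577652 -0.20885584  0.12807145]
```

View pics/m4.png

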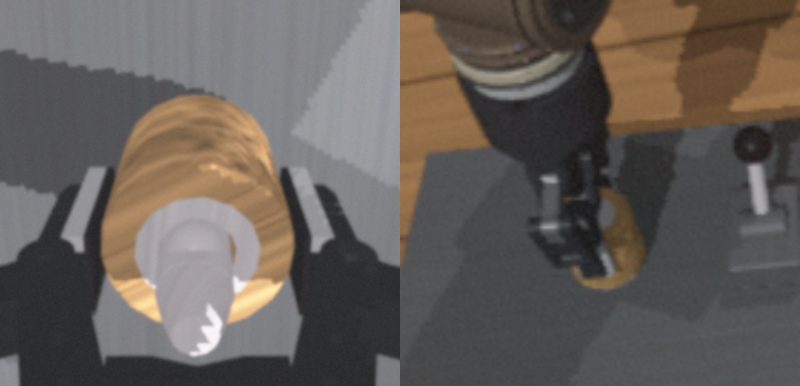

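The wrist crop shows the spindle standing through the drum, with a ball visible just above its upper end. The force rises at z = 0.128, which is the expected home height. I'll press slightly more to confirm.

Emit:
send_rows(moves="0 0 0 0 0 0.006 -1;0 0 0 0 0 0.012 -1;0 0 0 0 0 0.018 -1;0 0 0 0 0 0.018 -1")

```text
time: 13.3
eef_pos: [0.5159, -0.2089, 0.128]
tcp_rot: [0.749, 0.662, -0.001, -0.001]
contact_force: [-10.9, 5.1, 21.2]
opening: 0.573
finger_force: 65.0
```

It is hard against the seat with no further travel. I'll relax the push, open and rise.

Emit:
send_rows(moves="0 0 0 0 0 -0.012 -1;0 0 0 0 0 -0.022 -1;0 0 0 0 0 -0.022 0.5;0 0 0 0 0 -0.022 1;0 0 0 0 0 -0.022 1;0 0 0 0 0 -0.022 1;0 0 0 0 0 -0.022 1;0 0 0 0 0 -0.022 1")

```text
time: 14.3
eef_pos: [0.5157, -0.2087, 0.1277]
tcp_rot: [0.749, 0.662, 0.0, 0.0]
contact_force: [0.2, 0.1, 0.0]
opening: 0.997
finger_force: 0.0
```

Emit:
send_rows(moves="0 0 0 0 0 -0.05 1;0 0 0 0 0 -0.15 1;0 0 0 0 0 -0.3 1;0 0 0 0 0 -0.5 1;0 0 0 0 0 -0.65 1;0 0 0 0 0 -0.65 1;0 0 0 0 0 -0.65 1")

```text
time: 15.18
eef_pos: [0.5152, -0.2084, 0.2568]
tcp_rot: [0.749, 0.662, -0.0, -0.001]
contact_force: [0.1, -0.5, -0.3]
opening: 0.995
finger_force: 0.0
```

```bash
python3 - <<'E'
from h import *
to([.48,-.1,.17])
c=shot('wrist','w5.png')
cv2.imwrite('pics/m5.png',cv2.resize(c['image'][0:420,100:520,::-1],(600,600)))
E
```

```text
turn [-0.0002 -0.0001  0.    ] shift [ 0.5159 -0.2411  0.4348] t 15.18 at [ 0.5152 -0.2084  0.2568] F [ 0.1 -0.5 -0.3]
```

View pics/m5.png

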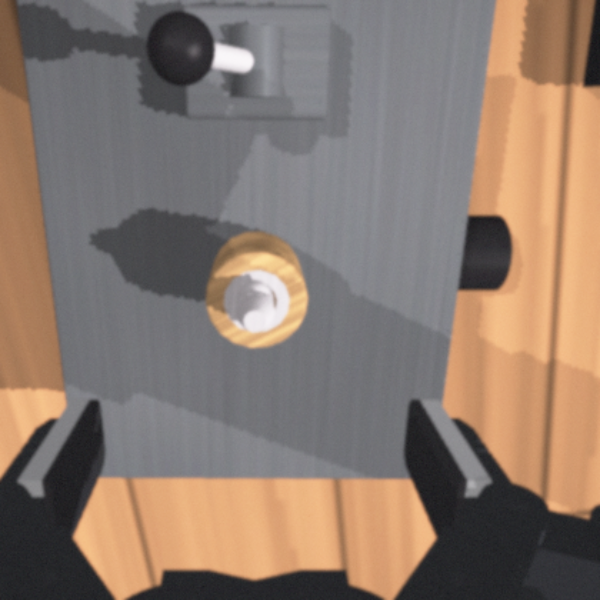

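The drum sits home, with the spindle and balls showing above it. The knob is at full-frame pixel (226,33). Next I'll move to the front side of the knob with the gripper shut.

```bash
python3 - <<'E'
from h import *
c=load('w5.png');print(ray(c,226,33,.165));to([.4532,-.0936,.168])
E
```

```text
[ 0.5005709  -0.09842227  0.165     ]
turn [-0.0004 -0.0002  0.    ] shift [ 0.5303 -0.3761  0.442 ] t 15.22 at [ 0.515  -0.2082  0.2561] F [-1.2  0.1  0.2]
```

Emit:
send_rows(moves="0 0 0 0.15 -0.15 0 -1;0 0 0 0.35 -0.3 0 -1;0 0 0 0.53 -0.376 0 -1;0 0 0 0.53 -0.376 0 -1;0 0 0 0.53 -0.376 0 -1;0 0 0 0.53 -0.376 0.12 -1;0 0 0 0.53 -0.376 0.24 -1;0 0 0 0.53 -0.376 0.36 -1;0 0 0 0.53 -0.376 0.44 -1;0 0 0 0.53 -0.376 0.44 -1;0 0 0 0.53 -0.376 0.44 -1")

```text
time: 16.6
eef_pos: [0.4548, -0.0948, 0.1705]
tcp_rot: [0.75, 0.662, 0.0, 0.001]
contact_force: [-1.0, 0.0, 1.3]
opening: -0.0
finger_force: 0.0
```

```bash
python3 - <<'E'
from h import *
to([.533,-.1035,.168])
E
```

```text
turn [ 0.0002  0.0001 -0.    ] shift [0.005  0.3936 0.0129] t 16.6 at [ 0.4548 -0.0948  0.1705] F [-1.   0.   1.3]
```

Sweep slowly toward the back, about 8 mm per row.

Emit:
send_rows(moves="0 0 0 0.005 0.04 0.01 -1;0 0 0 0.005 0.08 0.01 -1;0 0 0 0.005 0.12 0.01 -1;0 0 0 0.005 0.16 0.01 -1;0 0 0 0.005 0.2 0.01 -1;0 0 0 0.005 0.24 0.01 -1;0 0 0 0.005 0.28 0.01 -1;0 0 0 0.005 0.31 0.01 -1;0 0 0 0.005 0.34 0.01 -1;0 0 0 0.005 0.36 0.01 -1;0 0 0 0.005 0.37 0.01 -1;0 0 0 0.005 0.37 0.01 -1")

```text
time: 18.1
eef_pos: [0.5277, -0.1023, 0.1675]
tcp_rot: [0.749, 0.662, 0.0, -0.0]
contact_force: [-1.0, 0.4, -0.6]
opening: -0.004
finger_force: 0.3
```

Emit:
send_rows(moves="0 0 0 0 0.01 0 -1;0 0 0 0 0.02 0 -1;0 0 0 0 0.03 0 -1;0 0 0 0 0.03 0 -1")

```text
time: 18.6
eef_pos: [0.5318, -0.1028, 0.1674]
tcp_rot: [0.749, 0.662, -0.002, -0.002]
contact_force: [-7.3, 1.0, 3.7]
opening: 0.0
finger_force: 4.0
```

Emit:
send_rows(moves="0 0 0 0 0.01 0 -1;0 0 0 0 0.01 0 -1;0 0 0 0 -0.03 0 -1;0 0 0 0 -0.1 0 -1;0 0 0 0 -0.25 0 -1;0 0 0 0 -0.25 -0.3 -1;0 0 0 -0.3 -0.2 -0.5 -1;0 0 0 -0.3 -0.2 -0.5 -1;0 0 0 -0.3 -0.2 -0.5 -1")

```text
time: 19.73
eef_pos: [0.4863, -0.1579, 0.2677]
tcp_rot: [0.75, 0.662, 0.0, 0.0]
contact_force: [-0.5, 0.1, -0.2]
opening: -0.001
finger_force: 0.0
```

```bash
python3 - <<'E'
from h import *
c=shot('wrist','w6.png');S=shot('scene','s6.png')
cv2.imwrite('pics/m6.png',np.hstack([cv2.resize(c['image'][:,:,::-1],(400,300)),cv2.resize(S['image'][140:290,60:260,::-1],(400,300))]))
ex=np.array([.9923,-.1237]);pv=np.array([.5289,-.103])
for a in(.85,1.):
    k=np.r_[pv+ex*.06*np.sin(a-.5),.112+.06*np.cos(a-.5)];print(proj(c,k),(proj(S,k)-[60,140])*2+[400,0])
s=ctrl.get_state();print(s['time'],s['eef_pos'],s['contact_force'])
E
```

```text
[369.91176627 120.73441669] [684.20818449 158.07929042]
[381.81842043 120.13642941] [684.9031908  167.67938473]
19.825 [ 0.48574237 -0.1567083   0.26597403] [ 0.26346755 -0.06919562 -0.82249291]
```

View pics/m6.png

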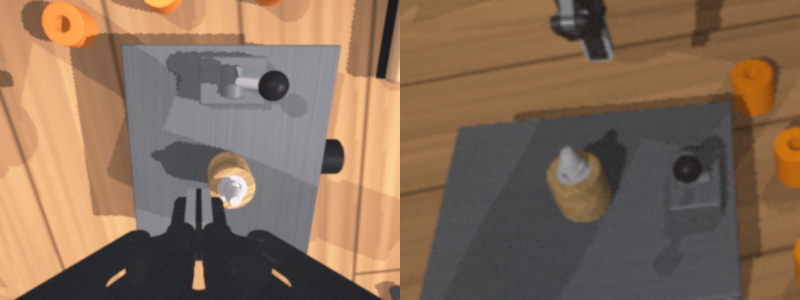

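The knob is at (382,120) in the wrist view and (687,168) in the scene crop, both matching a lever angle of 1.0 rad. The drum is seated upright and the arm is clear, so I'm handing in.

```bash
python3 -c "
from plant import ctrl
print(ctrl.sign_off())"
```

```text
the job is handed in; nothing more can be done
None
```

I handed the job in at about 20 s: the drum is pressed home on the spindle and the lever is thrown fully back. The drum stopped solid at seat height and the lever position matched in two camera views. I moved nothing else; the sign-off gave no verdict.

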